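Unlock and start the portable hob

ROBOT

A 6-joint arm with a two-finger parallel gripper is mounted at the origin on a cart in front of the work surface, level with it; the furniture and walls round the work are solid. World frame = base frame: x ahead of the robot, y to its left, z up, the work surface at z = 0. Lengths are in m, angles in rad, forces in N, time in s.
With the tool pointing down it reaches from about 0.325 to 0.875 m from the base axis. Payload 4.4 kg.
Tool frame: the origin (TCP) lies where the fingers leave the gripper's body, on its centre line; the fingertips stand 73 mm ahead of it and the grasp point (between the pads) lies 54 mm ahead of it (arm.grip_depth is the distance from the TCP to the grasp point, in m); z points along the fingers, y is the line along which they close (so a half turn about z gives the same grasp; the last joint's range is limited). The gripper opens to 85 mm and grips with 20 to 120 N. Pads are 22 mm wide; open, the fingers measure 114 mm over their backs; the gripper's body (76 mm by 85 mm) begins 54 mm behind the grasp point. The pads swing forward as they close: fully open they stand 13 mm farther back than shut.
Start: joints at [1.022, 0.207, 1.542, -0, 1.393, -0.15], TCP at [0.223, 0.53, 0.304] pointing down, gripper open.
Joint ranges: [-2.73, 2.73], [-0.86, 2.22], [0.23, 2.46], [-1.11, 4.25], [0.08, 2.63], [-2.82, 2.82]. Speed limits (rad/s): [2.79, 2.79, 3.14, 3.14, 3.14, 3.14].

INTERFACE

Orientations are given as a unit quaternion [w, x, y, z].
In Python, from plant import arm, eyes, order gives the robot as it stands.
- The arm moves only by the tool send_rows, never from a script. Its argument "plan" is a list of rows, each a list of 3 entries, a list of its own where there are three numbers: the gripper command: -1 is shut, 1 is fully open, values between are in proportion, then the shift along the tool's x, y, z in m, then the turn about the tool's z in units of 8 degrees (1.0 is 8 degrees). In form: [[fingers, [dx, dy, dz], yaw], ...]. A call has 1 to 12 rows; each row shifts and turns the commanded pose from where the row before left it, along the tool's axes as they then stand; what a row does not reach is not made up. A row lasts 1/10 s, in which the tool goes at most 50 mm and 8.59 degrees, less where a joint would pass 70% of its speed; a pose out of reach is approached as far as the arm can. A call with a gripper value outside its range is refused whole. The fingers move at their own pace and stop on an object; "newtons" is the grip in N (left out, the last holds). Time passes only in rows, so rows that do not move let the fingers close. It gives the time, the measured TCP pose, the force, the opening and the grip force at its end, in the units of the state.
- arm.sense(): the state, without advancing time (a new reading comes with each control period).
- eyes.snapshot(name): name is "scene" or "top"; returns a dict with "color" (400x640x3 uint8, blue, green, red), "depth" (400x640 float32, m along the optical axis (not along the pixel's ray), 0 where there is no reading), "intrinsics" (3x3 intrinsics, pixels), "k1" (the pictures are not rectified: a ray, as slopes to the right and down, at radius r is drawn at 1 + k1 r^2 times it, then the intrinsics apply), "eye" and "attitude" of the camera in the world. Camera axes: x right, y down, z forward; pixel columns grow to the right and rows downward; lengths in m; the calibration is good to about 2 mm. A picture is of the moment at which its call begins.
- order.close_job(): hands the job in; it is judged then, once.
The state is a dict: "time": time; "q": joint angles; "qd": joint speeds; "joint_torque": joint torques, N m; "tool_pos": TCP position; "ee_rot": TCP orientation; "force": force on the tool from outside, world axes, zero at the start; "ft_torque": the same for the moment, N m; "opening": finger opening in m; "grip_force": force on a finger pad.
Only numpy, scipy, OpenCV 4.12 (cv2) and the standard library are available. Lean on these libraries where they do the work, as an engineer would, in place of code of your own. Each camera call takes 0.05 s, during which the arm holds its last target. There are 200 camera calls.

TASK

The portable hob is child-locked. With two fingertips press its two square lock keys together, both fully down at once, and keep them down for at least three seconds, then let both go and press the small round start key that lies between them all the way down to switch the hob on, letting it spring back. Do not press the timer keys (the panel with only two round keys), do not press the start key together with the lock keys, and leave the pan and the other things around the hob where they stand.

Things in the scene. Friction and masses are not known exactly. Their poses are not given: they have to be found in the camera images.
- hob: portable hob, black, thin steel rim, 250 mm deep (x), 300 mm wide (y), top 50 mm above the worktop, fixed; origin at the centre of its underside, x to its rear, z up. Two key panels lie side by side on the strip of its top nearest the robot, centred at x = -90 mm, y = +68 and -68 mm; which is left and which right varies.
- lock_panel: aluminium plate 52 (x) by 116 mm (y), 6 mm thick, dark inset, lying fixed on the hob; origin at the centre of its underside, 50 mm above the worktop; y along its row of keys, z up. Two square keys 26 x 26 mm at y = +34 and -34 mm, a round key 18 mm across between them. All keys are grey, tops 10 mm above the plate (66 mm above the worktop), fully down 4 mm above the plate.
- timer_panel: timer panel, not to be pressed: a plate like the lock panel's, with two round keys 20 mm across at y = +34 and -34 mm, of the same height, and a small dark window between them; origin and axes as for the lock panel.
- lock_left_top (a point): centre of the top face of the square lock key at y = +34 mm of the lock panel; the point moves down with the key. Axes as the panel's.
- lock_right_top (a point): centre of the top face of the square lock key at y = -34 mm of the lock panel; the point moves down with the key. Axes as the panel's.
- start_key_top (a point): centre of the top face of the round start key at the centre of the lock panel; the point moves down with the key. Axes as the panel's.
- lock_left (a joint): square lock key at +y: joint value 0 = up, grows as it is pressed, 0.006 m = fully down; springs back by itself; about 0.8 N starts it moving and 4.7 N holds it fully down
- lock_right (a joint): square lock key at -y: joint value 0 = up, grows as it is pressed, 0.006 m = fully down; springs back by itself; about 0.8 N starts it moving and 4.7 N holds it fully down
- start_key (a joint): round start key between the lock keys: joint value 0 = up, grows as it is pressed, 0.006 m = fully down; springs back by itself; about 0.8 N starts it moving and 4.7 N holds it fully down
- timer_left (a joint): round timer key at +y, leave alone: joint value 0 = up, grows as it is pressed, 0.006 m = fully down; springs back by itself; about 0.8 N starts it moving and 4.7 N holds it fully down
- timer_right (a joint): round timer key at -y, leave alone: joint value 0 = up, grows as it is pressed, 0.006 m = fully down; springs back by itself; about 0.8 N starts it moving and 4.7 N holds it fully down
- pan: shallow open steel pan, 144 mm across and 36 mm high, standing loose on the rear part of the hob (its rim 86 mm above the worktop; at least 40 mm behind the row of key centres); a black round handle sticks out 165 mm from its axis along its x, 42 mm above the hob at most, to the left rear; origin at the centre of its underside.
- mug: teal mug, 68 x 99 mm, 73 mm high, loose on the worktop to the right of the hob; origin at the centre of its underside.
- tea_glass: small amber tea glass, 39 mm across, 52 mm high, loose, right of the hob; origin at the centre of its underside.
- sugar_pot: silver-grey sugar bowl, 68 mm across, 70 mm high, loose, left of the hob; origin at the centre of its underside.
- wood_lid_jar: glass coffee jar with wooden lid, 66 mm across, 106 mm high, loose, left of the hob; origin at the centre of its underside.
- spoon: teaspoon, 130 mm long, 11 mm high, loose on the worktop to the far left of the hob; origin at the centre of its underside.

How it is judged:
On the way, in this order (a step that is already met when the one before it is completed fails the run):
1. both square lock keys are down together (each at least 4 mm of its 6 mm) for 2.9 s without a break (value of joint each of lock_left, lock_right above 0.004 m), for 2.9 s.
2. both lock keys are let go and have sprung back up (value of joint each of lock_left, lock_right below 0.0015 m), for 0.1 s.
3. the start key is pressed (at least 4 mm of its 6 mm) while the lock keys are up (all of step 2 and value of joint start_key above 0.004 m), for 0.1 s.
At the end, for the whole second after the job is handed in: all five keys are up again (within 1.5 mm) and the pan, mug, tea glass, sugar bowl, coffee jar and teaspoon are each within 20 mm of where they stood at the start (all of step 2 and value of joint each of start_key, timer_left, timer_right below 0.0015 m and distance of each of pan, mug, tea_glass, sugar_pot, wood_lid_jar, spoon from where it was at the start of the episode below 0.02 m); the robot touches nothing.
It fails at once if one lock key is down (over 4 mm) while the other is still up (under 1 mm) ((value of joint lock_left above 0.004 m and value of joint lock_right below 0.001 m) or (value of joint lock_right above 0.004 m and value of joint lock_left below 0.001 m)).
It fails at once if the start key is pressed (over 2.5 mm) together with a lock key (over 2.5 mm) (value of joint start_key above 0.0025 m and value of joint any of lock_left, lock_right above 0.0025 m).
It fails at once if a timer key is pressed (over 2.5 mm) (value of joint any of timer_left, timer_right above 0.0025 m).
It fails at once if the pan, mug, tea glass, sugar bowl, coffee jar or teaspoon is lifted, pushed or carried more than 20 mm from its place (distance of any of pan, mug, tea_glass, sugar_pot, wood_lid_jar, spoon from where it was at the start of the episode above 0.02 m).
It also fails if it takes over 48 s, if anything falls off the work surface, if the arm or the gripper's body presses on something with over 40 N, if the wrist force passes 120 N, or if a joint passes its speed limit or range.

## Working session

There is one attempt and no reset: what is moved stays moved. The work goes in short steps, Python scripts to look and compute and a tool call to move; the robot and the scene stay as the last step left them, time stands still between calls to the robot, and variables do not carry over. Pictures are saved under pics/ and viewed, at most 10 in all, crops included, and the job is handed in when it is done.

Besides the shell and the picture viewer there is one more tool, called after ">>>" in YAML: its name, and indented under it one key for each argument. send_rows: Moves the arm, as the interface text tells. Its arguments: {"type":"object","properties":{"plan":{"type":"array"},"newtons":{"type":"number"}},"required":["plan"]}

```bash
mkdir -p pics; ls; python3 - <<'E'
from plant import arm,eyes,order
import cv2,numpy as np,pickle
for n in("scene","top"):
    s=eyes.snapshot(n);cv2.imwrite(f"pics/{n}0.png",s["color"]);pickle.dump(s,open(f"{n}0.pkl","wb"))
    print(n,s["intrinsics"],s["k1"],s["eye"],s["attitude"])
print(arm.sense(),arm.grip_depth)
E
```

```text
pics
scene [[470.86924241   0.         329.34310391]
 [  0.         470.86924241 198.12241572]
 [  0.           0.           1.        ]] -0.0575126739756786 [-0.54410283  0.79609546  0.58440503] [ 0.29312167 -0.43799591  0.71780158 -0.4549727 ]
top [[474.37468491   0.         323.26854985]
 [  0.         474.37468491 201.80009802]
 [  0.           0.           1.        ]] -0.1072838042463842 [0.41526628 0.28395225 1.10459248] [-0.03034673  0.71216533 -0.70045588  0.03551309]
{'time': 0.1, 'q': array([ 1.02249863e+00,  2.07395257e-01,  1.54285127e+00, -1.98091024e-05,
        1.39351260e+00, -1.50512655e-01]), 'qd': array([-4.74867727e-04, -1.51188245e-03, -5.78326895e-03,  1.32294677e-03,
       -2.88739368e-05,  1.00095151e-04]), 'joint_torque': array([ 2.74373551e-04, -3.84093189e+01, -2.92550254e+01, -3.46996876e-04,
        4.87024066e-03, -2.65985122e-06]), 'tool_pos': array([0.22247232, 0.52961893, 0.30278833]), 'ee_rot': array([-3.61675143e-04,  1.97581968e-01,  9.80285771e-01, -1.02111911e-03]), 'force': array([0.52831286, 0.31015805, 0.43726296]), 'ft_torque': array([ 0.0733539 , -0.02744045,  0.02778937]), 'grip_force': 0.0, 'opening': 0.08562607053162832} 0.0539
```

View pics/top0.png

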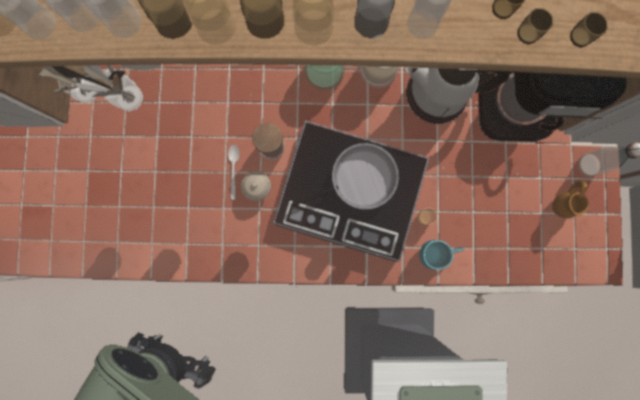

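View pics/scene0.png

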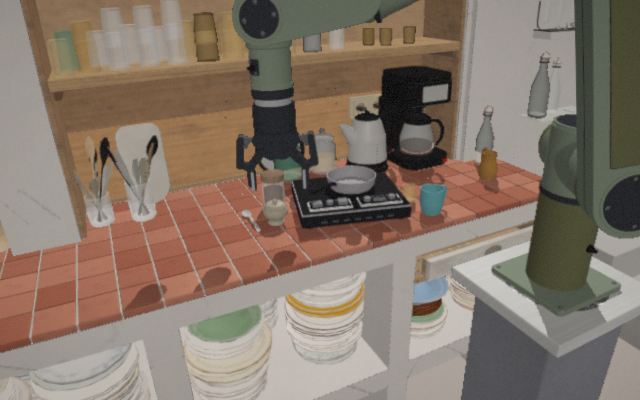

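The top view shows the hob at about (350,190). The lock panel is at about (312,219), with a round key between two squares, and the timer panel is at about (371,236). I'll enlarge the panels and locate the keys.

```bash
cat > h.py <<'E'
import numpy as np,cv2
from scipy.spatial.transform import Rotation as R
def rot(s): w,x,y,z=s["attitude"]; return R.from_quat([x,y,z,w]).as_matrix()
def unproj(s,px,z):
    K=s["intrinsics"];px=np.atleast_2d(np.asarray(px,float))
    d=cv2.undistortPoints(px[:,None],K,np.array([s["k1"],0,0,0.]))[:,0]
    w=np.c_[d,np.ones(len(d))]@rot(s).T
    return s["eye"]+w*((z-s["eye"][2])/w[:,2])[:,None]
def proj(s,P):
    Rm=rot(s);t=-Rm.T@s["eye"]
    return cv2.projectPoints(np.atleast_2d(np.asarray(P,float)),cv2.Rodrigues(Rm.T)[0],t,s["intrinsics"],np.array([s["k1"],0,0,0.]))[0][:,0]
E
python3 - <<'E'
import pickle,cv2
from h import *
s=pickle.load(open("top0.pkl","rb"))
c=s["color"][190:265,270:410]
cv2.imwrite("pics/c1.png",cv2.resize(c,None,fx=5.7,fy=5.7,interpolation=cv2.INTER_CUBIC))
a=unproj(s,[[310,219],[371,236]],.06);print(a)
E
```

```text
[[0.47437107 0.30573113 0.06      ]
 [0.43908568 0.17077177 0.06      ]]
```

View pics/c1.png

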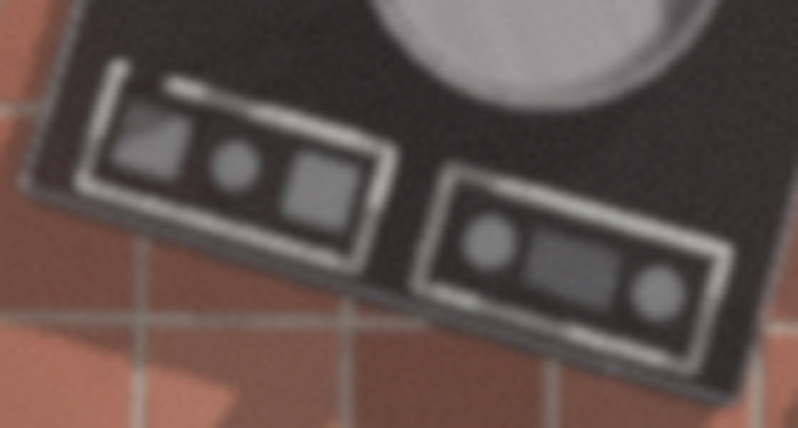

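```bash
python3 - <<'E'
import pickle
from h import *
from plant import arm
s=pickle.load(open("top0.pkl","rb"))
px=(np.array([[152,142],[236,166],[321,190],[489,241],[657,292]])+.5)/5.7-.5+[270,190]
P=unproj(s,px,.066);print(P.round(4)); print(np.diff(P,axis=0))
# rigid fit: panel coords along row, hob y
ys=np.array([102,68,34,-34,-102])/1000
A=np.polyfit(ys,P[:,:2],1);d=A[0];print("scale",np.hypot(*d),"row yaw deg",np.degrees(np.arctan2(-d[0],d[1])))
u=d/np.hypot(*d);m=P[:,:2].mean(0)-u*ys.mean();c=m+u*.068;print("start",c,"L",c+u*.034,"R",c-u*.034)
# heights over hob region from depth
D=s["depth"];v,w=np.mgrid[120:265,250:430]
pp=np.c_[w.ravel(),v.ravel()].astype(float)
dz=D[v,w].ravel();dd=cv2.undistortPoints(pp[:,None],s["intrinsics"],np.array([s["k1"],0,0,0.]))[:,0]
W=(np.c_[dd,np.ones(len(dd))]*dz[:,None])@rot(s).T+s["eye"];W=W[dz>0]
n=np.array([u[1],-u[0]]);rel=W[:,:2]-c
X=rel@n;Y=rel@u
for x0 in np.arange(-.05,.26,.02):
    print(int(x0*1000),[ (int(1000*np.max(W[k,2])) if (k:=(abs(X-x0)<.01)&(abs(Y-y0)<.01)).any() else -1) for y0 in np.arange(.1,-.25,-.02)])
st=arm.sense();w,x,y,z=st["ee_rot"];T=R.from_quat([x,y,z,w]).as_matrix();print(T.round(3))
yw=np.degrees(np.arctan2(T[1,1],T[0,1]));print("tool y dir",yw,"row dir",np.degrees(np.arctan2(u[1],u[0])))
print("tool-frame shift to start xy",T.T@(np.r_[c,st["tool_pos"][2]]-st["tool_pos"]))
E
```

```text
[[0.4834 0.3359 0.066 ]
 [0.4747 0.3034 0.066 ]
 [0.466  0.2706 0.066 ]
 [0.4475 0.2058 0.066 ]
 [0.4289 0.1409 0.066 ]]
[[-0.00869654 -0.0324917   0.        ]
 [-0.00868679 -0.03282596  0.        ]
 [-0.0185513  -0.06483344  0.        ]
 [-0.01860699 -0.06488647  0.        ]]
scale 0.992941307923019 row yaw deg -15.659166348761577
start [0.47477199 0.30371876] L [0.48394908 0.33645683] R [0.46559491 0.27098069]
-50 [5, 4, 4, 4, 3, 3, 4, 3, 3, 3, 5, 5, 6, 5, 6, 4, 0, -1]
-30 [3, 53, 59, 60, 59, 58, 59, 59, 60, 59, 60, 59, 60, 59, 60, 58, 52, 2]
-10 [4, 53, 60, 70, 71, 69, 69, 70, 60, 60, 68, 64, 60, 68, 68, 59, 50, 6]
9 [4, 54, 60, 94, 71, 69, 69, 70, 59, 60, 68, 62, 60, 69, 68, 58, 51, 4]
30 [42, 53, 57, 94, 94, 60, 59, 59, 59, 58, 61, 63, 60, 58, 60, 57, 49, 5]
50 [46, 53, 54, 54, 94, 93, 92, 53, 91, 91, 92, 89, 54, 55, 56, 56, 51, 5]
69 [4, 54, 54, 56, 54, 92, 93, 89, 91, 62, 68, 90, 89, 56, 56, 54, 51, 54]
90 [6, 53, 55, 54, 55, 56, 88, 89, 59, 59, 59, 59, 88, 89, 55, 54, 53, 53]
110 [5, 52, 54, 55, 54, 55, 90, 59, 59, 59, 60, 61, 74, 89, 54, 55, 51, 53]
130 [108, 54, 55, 55, 56, 55, 88, 59, 60, 61, 59, 59, 72, 91, 54, 55, 51, 3]
150 [110, 53, 53, 55, 55, 54, 87, 76, 61, 60, 60, 62, 88, 87, 54, 54, 52, 3]
169 [6, 53, 54, 55, 54, 54, 88, 90, 77, 61, 59, 88, 89, 54, 55, 55, 51, 5]
190 [5, 54, 54, 54, 57, 56, 56, 86, 88, 89, 90, 89, 54, 55, 56, 55, 53, 1]
210 [3, 52, 54, 54, 54, 54, 54, 54, 55, 54, 53, 54, 54, 55, 54, 53, 52, 0]
230 [1, 5, 4, 5, 5, 5, 4, 4, 3, 3, 3, 4, 4, 3, 5, 4, 4, -1]
250 [-1, -1, -1, 0, 3, 5, 4, 6, 4, 4, 4, 4, 4, 4, 5, 4, 2, -1]
[[-0.922  0.387 -0.001]
 [ 0.387  0.922 -0.002]
 [ 0.    -0.002 -1.   ]]
tool y dir 67.20881598779319 row dir 74.34083365123843
tool-frame shift to start xy [-3.20108661e-01 -1.10527992e-01  1.39252623e-04]
```

The depth map shows the pan handle, with its top at about 92 mm, reaching over the rear-left corner of the left lock key. I'll map it closely before choosing where to press.

```bash
python3 - <<'E'
import pickle
from h import *
s=pickle.load(open("top0.pkl","rb"))
c=np.array([.4748,.3037]);a=np.radians(74.34);u=np.array([np.cos(a),np.sin(a)]);n=np.array([u[1],-u[0]])
D=s["depth"];v,w=np.mgrid[190:235,270:340];pp=np.c_[w.ravel(),v.ravel()].astype(float);dz=D[v,w].ravel()
dd=cv2.undistortPoints(pp[:,None],s["intrinsics"],np.array([s["k1"],0,0,0.]))[:,0]
W=(np.c_[dd,np.ones(len(dd))]*dz[:,None])@rot(s).T+s["eye"]
rel=W[:,:2]-c;Q=1000*np.c_[rel@n,rel@u,W[:,2]]
k=(W[:,2]>.08)&(dz>0);H=Q[k];H=H[H[:,1]>0]
for q in H[np.argsort(H[:,0])][:40]: print(q.round(0).astype(int),end=' ')
t=H[(H[:,1]>10)];p=np.polyfit(t[:,1],t[:,0],1);print("\nx=%.2f*y+%.1f"%tuple(p),H[:,2].mean(),np.std(t[:,0]-np.polyval(p,t[:,1])))
hob=(abs(Q[:,0]-30)<3)|0; 
pan=unproj(s,[[365,177]],.086)[0,:2]-c;print("pan",pan@n,pan@u)
im=cv2.resize(s["color"][185:235,270:345],None,fx=10,fy=10,interpolation=cv2.INTER_CUBIC);im=cv2.convertScaleAbs(im,alpha=2.2,beta=-20)
cv2.imwrite("pics/c2.png",im)
sc=pickle.load(open("scene0.pkl","rb"))
im=cv2.resize(sc["color"][155:225,285:415],None,fx=6,fy=6,interpolation=cv2.INTER_CUBIC);cv2.imwrite("pics/c3.png",cv2.convertScaleAbs(im,alpha=1.8))
E
```

```text
[16 44 91] [17 43 85] [17 40 90] [18 47 87] [18 45 91] [18 38 87] [18 43 92] [19 41 94] [19 48 92] [20 39 91] [20 45 92] [20 37 90] [21 43 92] [21 41 95] [21 35 88] [22 48 90] [22 39 92] [22 33 87] [22 46 91] [22 44 95] [23 37 90] [23 42 95] [23 35 91] [24 33 90] [24 40 92] [24 47 91] [24 38 93] [25 32 86] [25 45 91] [25 36 88] [25 30 85] [25 43 89] [26 34 90] [26 41 92] [26 38 93] [26 32 89] [27 36 93] [27 30 89] [27 43 90] [28 34 93] 
x=-0.76*y+54.3 89.98731919170375 4.295249844040643
pan 0.11928050815653929 -0.08718695414700217
```

View pics/c2.png

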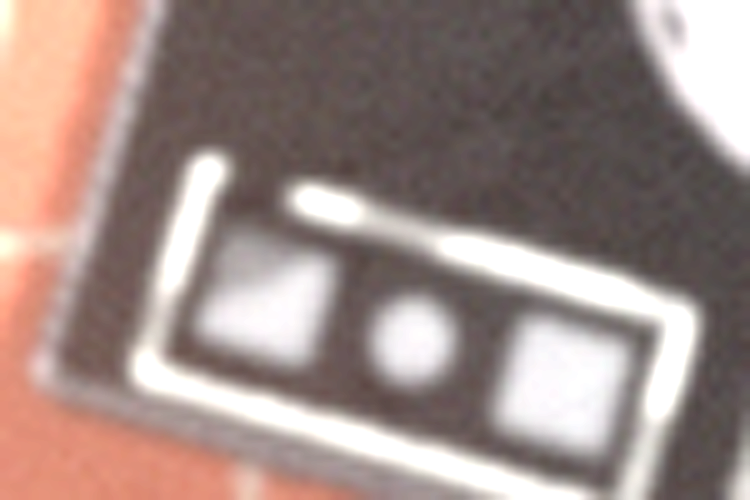

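View pics/c3.png

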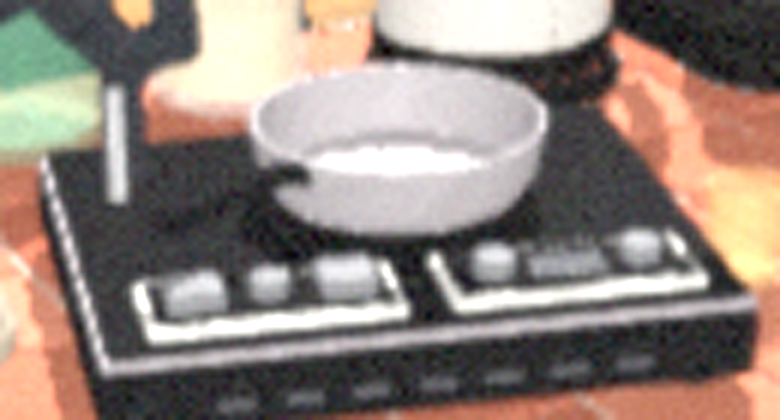

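The handle's front edge is at panel x ≥ 16 mm near the left key, with its top at about 90 mm. It stays just behind the key, and only its shadow falls on it. I'll press 5 mm in front of the row's centre line to keep clear of it.

>>> send_rows:
  plan:
    - [0.32,[-0.0394,-0.0139,0],0]
    - [0.32,[-0.0394,-0.0139,0],0]
    - [0.32,[-0.0394,-0.0139,0],0]
    - [0.32,[-0.0394,-0.0139,0],0]
    - [0.32,[-0.0394,-0.0139,0],0]
    - [0.32,[-0.0394,-0.0139,0],0]
    - [0.32,[-0.0394,-0.0139,0],0]
    - [0.32,[-0.0394,-0.0139,0],0]
    - [0.32,[0,0,0],-0.89]
    - [0.32,[0,0,0.05],0]
    - [0.32,[0,0,0.03],0]
    - [0.32,[0,0,0],0]

```text
time: 1.3
tool_pos: [0.4667, 0.3036, 0.2179]
ee_rot: [-0.005, 0.137, 0.991, -0.003]
force: [-0.8, -0.3, -0.1]
opening: 0.0566
grip_force: 0.0
```

```bash
cat > chk.py <<'E'
import sys,pickle
from h import *
from plant import arm,eyes
c=np.array([.4748,.3037]);a=np.radians(74.34);u=np.array([np.cos(a),np.sin(a)]);n=np.array([u[1],-u[0]])
def state():
    st=arm.sense();w,x,y,z=st["ee_rot"];T=R.from_quat([x,y,z,w]).as_matrix();r=st["tool_pos"][:2]-c
    print("t",st["time"],"panel xy mm",1000*r@n,1000*r@u,"z",st["tool_pos"][2],"yaw err",np.degrees(np.arctan2(T[1,1],T[0,1]))-74.34,"tz",T[:,2].round(4),"f",st["force"].round(2),"open",st["opening"],"grip",st["grip_force"]);return st,T
E
python3 - <<'E'
from chk import *
st,T=state();print(T.round(3))
s=eyes.snapshot("top");t=eyes.snapshot("scene")
A=cv2.resize(s["color"][160:260,250:410],(800,500),interpolation=cv2.INTER_CUBIC)
B=cv2.resize(t["color"][120:230,270:430],(800,550),interpolation=cv2.INTER_CUBIC)
cv2.imwrite("pics/d1.png",cv2.convertScaleAbs(B,alpha=1.7));cv2.imwrite("pics/d0.png",A)
E
```

```text
t 1.3 panel xy mm -7.7588153720591695 -2.286143020332604 z 0.2179343261229883 yaw err -0.039329589660198394 tz [-0.0117 -0.0052 -0.9999] f [-0.75 -0.26 -0.09] open 0.05656537909053617 grip 0.0
[[-0.963  0.271 -0.012]
 [ 0.271  0.963 -0.005]
 [ 0.01  -0.008 -1.   ]]
```

View pics/d1.png

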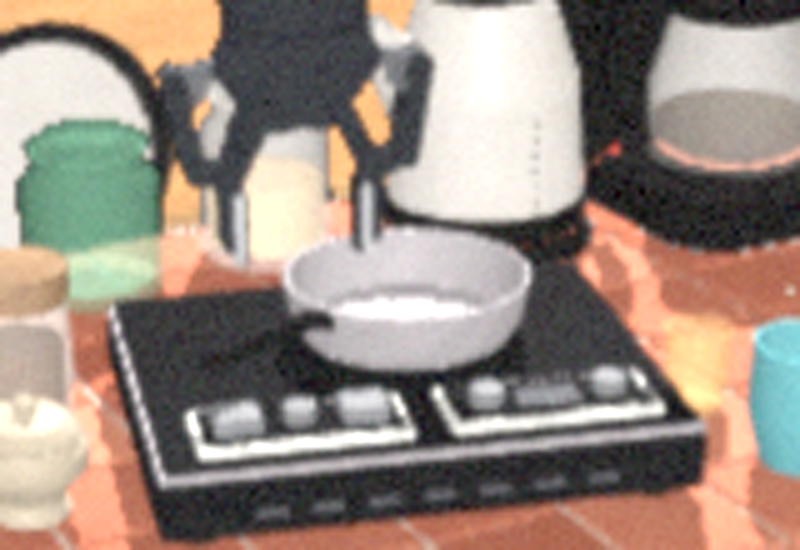

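The fingers straddle the row well above the hob and are clear of the handle. I'll go partway down and let the arm settle.

>>> send_rows:
  plan:
    - [0.32,[0,0,0.02],0]
    - [0.32,[0,0,0.02],0]
    - [0.32,[0,0,0.015],0]
    - [0.32,[0,0,0],0]
    - [0.32,[0,0,0],0]
    - [0.32,[0,0,0],0]
    - [0.32,[0,0,0],0]

```text
time: 2.1
tool_pos: [0.4711, 0.3059, 0.1703]
ee_rot: [0.001, 0.136, 0.991, 0.001]
force: [-0.4, 0.6, -0.2]
opening: 0.0565
grip_force: 0.0
```

```bash
python3 - <<'E'
from chk import *
state()
E
```

```text
t 2.1 panel xy mm -4.157125942284647 1.090898250264395 z 0.17027485170430384 yaw err -0.009817978882423972 tz [ 0.0024  0.0011 -1.    ] f [-0.44  0.6  -0.16] open 0.05648352613241715 grip 0.0
```

>>> send_rows:
  plan:
    - [0.32,[0.001,-0.001,0.013],0]
    - [0.32,[0,0,0.013],0]
    - [0.32,[0,0,0],0]
    - [0.32,[0,0,0],0]
    - [0.32,[0,0,0],0]
    - [0.32,[0,0,0],0]

```text
time: 2.7
tool_pos: [0.4694, 0.305, 0.1433]
ee_rot: [0.0, 0.136, 0.991, 0.0]
force: [-0.1, -1.3, 0.5]
opening: 0.0564
grip_force: 0.0
```

```bash
python3 - <<'E'
from chk import *
state()
s=eyes.snapshot("top");t=eyes.snapshot("scene")
A=cv2.resize(s["color"][190:260,270:370],(600,420),interpolation=cv2.INTER_CUBIC)
B=cv2.resize(t["color"][155:225,285:385],(600,420)[::1],interpolation=cv2.INTER_CUBIC)
cv2.imwrite("pics/e1.png",cv2.convertScaleAbs(B,alpha=1.7))
E
```

```text
t 2.7 panel xy mm -5.548762917542117 -0.2503433477457784 z 0.14326273819279153 yaw err -0.01160256758349476 tz [ 8.e-04  4.e-04 -1.e+00] f [-0.09 -1.25  0.48] open 0.056366730019040974 grip 0.0
```

View pics/e1.png

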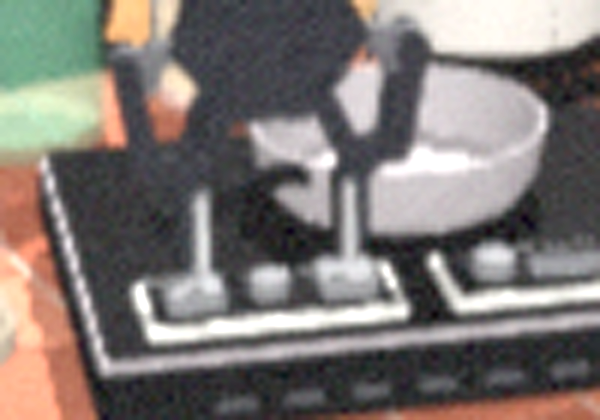

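Both tips stand just over the two square keys, at about (205,280) and (350,265). Next I'll lower gently until they touch.

>>> send_rows:
  plan:
    - [0.32,[0,0,0.003],0]
    - [0.32,[0,0,0],0]
    - [0.32,[0,0,0.002],0]
    - [0.32,[0,0,0],0]
    - [0.32,[0,0,0],0]

```text
time: 3.3
tool_pos: [0.4689, 0.3048, 0.1378]
ee_rot: [-0.0, 0.136, 0.991, -0.0]
force: [0.5, -0.3, -0.0]
opening: 0.0561
grip_force: 0.0
```

>>> send_rows:
  plan:
    - [0.32,[0,0,0.002],0]
    - [0.32,[0,0,0],0]
    - [0.32,[0,0,0],0]

```text
time: 3.6
tool_pos: [0.469, 0.3047, 0.1358]
ee_rot: [-0.0, 0.136, 0.991, -0.0]
force: [0.1, 0.2, 0.1]
opening: 0.0564
grip_force: 0.0
```

>>> send_rows:
  plan:
    - [0.32,[0,0,0.002],0]
    - [0.32,[0,0,0],0]
    - [0.32,[0,0,0],0]

```text
time: 3.9
tool_pos: [0.4693, 0.3049, 0.1342]
ee_rot: [0.0, 0.136, 0.991, 0.0]
force: [-0.1, -0.9, 0.8]
opening: 0.0567
grip_force: 0.7
```

>>> send_rows:
  plan:
    - [0.32,[0,0,0.002],0]
    - [0.32,[0,0,0],0]
    - [0.32,[0,0,0],0]

```text
time: 4.2
tool_pos: [0.4693, 0.3049, 0.1323]
ee_rot: [0.0, 0.136, 0.991, 0.0]
force: [-0.8, -0.3, 3.3]
opening: 0.0563
grip_force: 2.0
```

>>> send_rows:
  plan:
    - [0.32,[0,0,0.002],0]
    - [0.32,[0,0,0],0]
    - [0.32,[0,0,0],0]

```text
time: 4.5
tool_pos: [0.4693, 0.3049, 0.1304]
ee_rot: [0.0, 0.136, 0.991, 0.0]
force: [-0.7, -0.8, 6.5]
opening: 0.0563
grip_force: 3.1
```

>>> send_rows:
  plan:
    - [0.32,[0,0,0.002],0]
    - [0.32,[0,0,0],0]
    - [0.32,[0,0,0],0]

```text
time: 4.8
tool_pos: [0.4693, 0.305, 0.1288]
ee_rot: [0.0, 0.136, 0.991, 0.0]
force: [-1.3, -1.3, 8.8]
opening: 0.0562
grip_force: 4.2
```

>>> send_rows:
  plan:
    - [0.32,[0,0,0.001],0]
    - [0.32,[0,0,0],0]
    - [0.32,[0,0,0],0]

```text
time: 5.1
tool_pos: [0.4693, 0.305, 0.1283]
ee_rot: [0.0, 0.136, 0.991, 0.0]
force: [-3.1, -1.5, 12.3]
opening: 0.0561
grip_force: 5.5
```

The force matches two bottomed keys: 12.3 N in total, about half on each. I'll hold for 3.6 s.

>>> send_rows:
  plan:
    - [0.32,[0,0,0.0003],0]
    - [0.32,[0,0,0],0]
    - [0.32,[0,0,0],0]
    - [0.32,[0,0,0],0]
    - [0.32,[0,0,0],0]
    - [0.32,[0,0,0],0]
    - [0.32,[0,0,0],0]
    - [0.32,[0,0,0],0]
    - [0.32,[0,0,0],0]
    - [0.32,[0,0,0],0]
    - [0.32,[0,0,0],0]
    - [0.32,[0,0,0],0]

```text
time: 6.3
tool_pos: [0.4693, 0.305, 0.1283]
ee_rot: [0.0, 0.136, 0.991, 0.0]
force: [-4.1, -1.8, 12.7]
opening: 0.0565
grip_force: 6.3
```

>>> send_rows:
  plan:
    - [0.32,[0,0,0],0]
    - [0.32,[0,0,0],0]
    - [0.32,[0,0,0],0]
    - [0.32,[0,0,0],0]
    - [0.32,[0,0,0],0]
    - [0.32,[0,0,0],0]
    - [0.32,[0,0,0],0]
    - [0.32,[0,0,0],0]
    - [0.32,[0,0,0],0]
    - [0.32,[0,0,0],0]
    - [0.32,[0,0,0],0]
    - [0.32,[0,0,0],0]

```text
time: 7.5
tool_pos: [0.4694, 0.305, 0.1283]
ee_rot: [0.0, 0.136, 0.991, 0.0]
force: [-3.8, -1.7, 12.9]
opening: 0.0564
grip_force: 6.3
```

>>> send_rows:
  plan:
    - [0.32,[0,0,0],0]
    - [0.32,[0,0,0],0]
    - [0.32,[0,0,0],0]
    - [0.32,[0,0,0],0]
    - [0.32,[0,0,0],0]
    - [0.32,[0,0,0],0]
    - [0.32,[0,0,0],0]
    - [0.32,[0,0,0],0]
    - [0.32,[0,0,0],0]
    - [0.32,[0,0,0],0]
    - [0.32,[0,0,0],0]
    - [0.32,[0,0,0],0]

```text
time: 8.7
tool_pos: [0.4693, 0.305, 0.1283]
ee_rot: [0.0, 0.136, 0.991, 0.0]
force: [-3.6, -1.5, 11.3]
opening: 0.0564
grip_force: 6.3
```

```bash
python3 - <<'E'
from chk import *
st,T=state();print("tool-frame force, moment",T.T@st["force"],T.T@st["ft_torque"])
E
```

```text
t 8.7 panel xy mm -5.606200489811358 -0.26598155165172166 z 0.12828019665119691 yaw err -0.004921052743313226 tz [ 6.e-04  1.e-04 -1.e+00] f [-3.63 -1.48 11.29] open 0.05639962933611755 grip 6.322837717307266
tool-frame force, moment [  3.09241656  -2.40325128 -11.29350926] [0.47544205 0.45563959 0.01125643]
```

Step 1 is done. I'll lift clear, shut the fingers and check the width of the shut tips before pressing the start key.

>>> send_rows:
  plan:
    - [0.32,[0,0,-0.01],0]
    - [0.32,[0,0,-0.02],0]
    - [0.32,[0,0,-0.02],0]
    - [-1,[-0.0015,0,0],0]
    - [-1,[0,0,0],0]
    - [-1,[0,0,0],0]
    - [-1,[0,0,0],0]
    - [-1,[0,0,0],0]
    - [-1,[0,0,0],0]
    - [-1,[0,0,0],0]
    - [-1,[0,0,0],0]
    - [-1,[0,0,0],0]

```text
time: 9.9
tool_pos: [0.4705, 0.3044, 0.1766]
ee_rot: [0.0, 0.136, 0.991, -0.0]
force: [-0.6, 0.8, -0.3]
opening: -0.0001
grip_force: 0.0
```

```bash
python3 - <<'E'
from chk import *
state()
t=eyes.snapshot("scene")
B=cv2.resize(t["color"][145:225,285:385],(700,560),interpolation=cv2.INTER_CUBIC)
cv2.imwrite("pics/f1.png",cv2.convertScaleAbs(B,alpha=1.7))
E
```

```text
t 9.9 panel xy mm -4.345122742879438 -0.4928970735194719 z 0.17660453222878103 yaw err -0.009026914423827748 tz [ 0. -0. -1.] f [-0.6   0.77 -0.35] open -0.00010350181702438224 grip 0.0
```

View pics/f1.png

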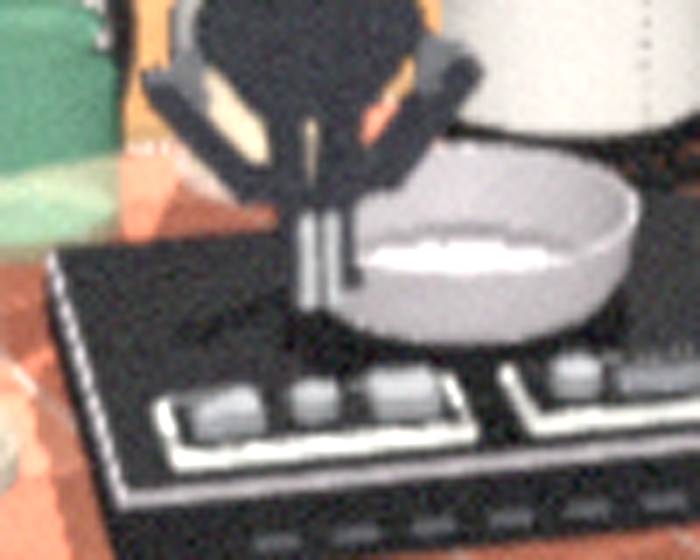

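All the keys are back up. The shut tips are about 29 mm wide, which leaves about 6 mm to each lock key. Now I'll lower onto the start key.

>>> send_rows:
  plan:
    - [-1,[0,0.0005,0.015],0]
    - [-1,[0,0,0.012],0]
    - [-1,[0,0,0.005],0]
    - [-1,[0,0,0],0]
    - [-1,[0,0,0],0]
    - [-1,[0,0,0],0]

```text
time: 10.55
tool_pos: [0.471, 0.305, 0.1449]
ee_rot: [0.0, 0.136, 0.991, 0.0]
force: [0.6, -1.0, -0.3]
opening: 0.0001
grip_force: 0.0
```

>>> send_rows:
  plan:
    - [-1,[0,0,0.002],0]
    - [-1,[0,0,0],0]
    - [-1,[0,0,0],0]

```text
time: 10.85
tool_pos: [0.4707, 0.3049, 0.1427]
ee_rot: [0.0, 0.136, 0.991, 0.0]
force: [0.1, -0.0, -0.7]
opening: -0.0001
grip_force: 0.0
```

>>> send_rows:
  plan:
    - [-1,[0,0,0.002],0]
    - [-1,[0,0,0],0]
    - [-1,[0,0,0],0]

```text
time: 11.15
tool_pos: [0.4705, 0.3048, 0.1405]
ee_rot: [-0.0, 0.136, 0.991, -0.0]
force: [0.0, 0.4, -0.1]
opening: 0.0001
grip_force: 0.0
```

>>> send_rows:
  plan:
    - [-1,[0,0,0.002],0]
    - [-1,[0,0,0],0]
    - [-1,[0,0,0],0]

```text
time: 11.45
tool_pos: [0.4707, 0.3049, 0.1386]
ee_rot: [0.0, 0.136, 0.991, 0.0]
force: [0.2, 0.0, 0.4]
opening: 0.0002
grip_force: 0.3
```

>>> send_rows:
  plan:
    - [-1,[0,0,0.002],0]
    - [-1,[0,0,0],0]
    - [-1,[0,0,0],0]

```text
time: 11.75
tool_pos: [0.4708, 0.3049, 0.1368]
ee_rot: [0.0, 0.136, 0.991, 0.0]
force: [0.3, -0.2, 1.2]
opening: 0.0001
grip_force: 0.9
```

>>> send_rows:
  plan:
    - [-1,[0,0,0.002],0]
    - [-1,[0,0,0],0]
    - [-1,[0,0,0],0]

```text
time: 12.05
tool_pos: [0.4708, 0.305, 0.1348]
ee_rot: [0.0, 0.136, 0.991, 0.0]
force: [-0.6, -1.4, 2.7]
opening: 0.0004
grip_force: 1.5
```

>>> send_rows:
  plan:
    - [-1,[0,0,0.0015],0]
    - [-1,[0,0,0],0]
    - [-1,[0,0,0],0]

```text
time: 12.35
tool_pos: [0.4708, 0.3049, 0.1333]
ee_rot: [0.0, 0.136, 0.991, 0.0]
force: [0.4, 0.0, 4.0]
opening: 0.0004
grip_force: 2.0
```

>>> send_rows:
  plan:
    - [-1,[0,0,0.0015],0]
    - [-1,[0,0,0.0005],0]
    - [-1,[0,0,0],0]
    - [-1,[0,0,0],0]
    - [-1,[0,0,0],0]

```text
time: 12.85
tool_pos: [0.4709, 0.305, 0.1325]
ee_rot: [0.0, 0.136, 0.991, 0.0]
force: [-3.0, -1.1, 11.2]
opening: 0.0002
grip_force: 5.7
```

The key has bottomed: 6 mm of travel, with the force rising sharply at the end. I'll lift well clear.

>>> send_rows:
  plan:
    - [-1,[0,0,-0.01],0]
    - [-1,[0,0,-0.03],0]
    - [-1,[0,0,-0.04],0]
    - [-1,[0,0,-0.04],0]
    - [-1,[0,0,-0.04],0]
    - [-1,[0,0,0],0]
    - [-1,[0,0,0],0]
    - [-1,[0,0,0],0]
    - [-1,[0,0,0],0]
    - [-1,[0,0,0],0]

```text
time: 13.85
tool_pos: [0.4699, 0.3045, 0.2892]
ee_rot: [-0.002, 0.136, 0.991, -0.001]
force: [0.1, 0.8, -0.7]
opening: -0.0004
grip_force: 0.0
```

```bash
python3 - <<'E'
from chk import *
state()
t=eyes.snapshot("scene")
B=cv2.resize(t["color"][145:245,235:455],(792,360),interpolation=cv2.INTER_CUBIC)
cv2.imwrite("pics/g1.png",cv2.convertScaleAbs(B,alpha=1.7))
E
```

```text
t 13.85 panel xy mm -4.9533533184336545 -0.5697049541946136 z 0.2891679058836322 yaw err -0.01800811790285195 tz [-0.0033 -0.0015 -1.    ] f [ 0.14  0.83 -0.71] open -0.00035925809855754016 grip 0.0
```

View pics/g1.png

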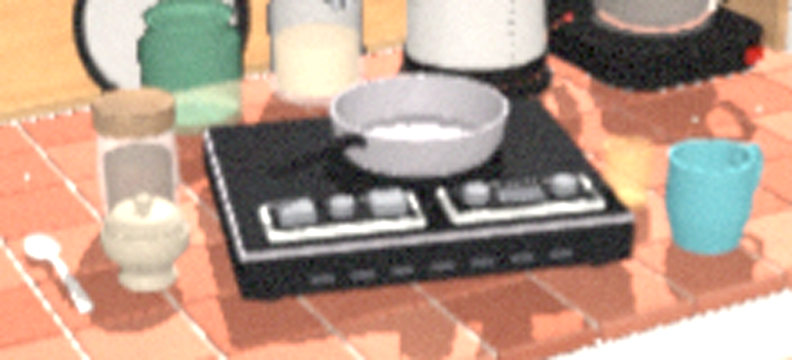

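All five keys are up, with the lock panel at about (340,210) and the timer panel at about (520,190). The pan and the other things stand where they were, and the arm is clear.

```bash
python3 -c "
from plant import order
print(order.close_job())"
```

```text
the job is handed in; nothing more can be done
None
```

I held both lock keys down together for about 3.6 s and released them, then pressed the start key fully and let it spring back; the last picture shows all keys up and nothing else moved, and the job is handed in (no verdict was returned).

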